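# Flex and sort the hand crimpers

## Robot

A 7-joint arm with a two-finger parallel gripper is mounted at the origin on the work surface. World frame = base frame: x ahead of the robot, y to its left, z up, the work surface at z = 0. Lengths are in mm, angles in rad, forces in N, time in s.
With the tool pointing down it reaches from about 425 to 875 mm from the base axis. Payload 4.7 kg.
Tool frame: the origin (TCP) lies midway between the tips of the shut fingers; the grasp point (between the pads) lies 19 mm behind it (grip_point_offset is the distance from the TCP to the grasp point, in mm); z points along the fingers, x is the direction in which the jaws open and shut, and the axes are right-handed (so a half turn about z gives the same grasp; the last joint's range is limited). The gripper opens to 87 mm and grips with 3 to 60 N. Pads are 19 mm wide; open, the fingers measure 117 mm over their backs; the gripper's body (75 mm by 190 mm) begins 51 mm behind the grasp point.
Start: joints at [-1.188, 0.321, -0.07, 1.45, 0.023, 1.371, -0.057], TCP at [234.351, 606.305, 222.587] pointing down, gripper open.
Joint ranges: [-2.86, 2.86], [-0.3, 2.09], [-1.38, 1.24], [0.06, 2.45], [-1.56, 4.7], [0.09, 2.05], [-2.69, 2.69]. Speed limits (rad/s): [2.57, 2.57, 3.14, 3.14, 3.14, 3.14, 3.14].

## Interface

Orientations are given as a unit quaternion [x, y, z, w].
In Python, from cell import * gives the robot as it stands. The module is installed in compiled form; this text tells all that it offers. Calls block until the motion is done:
- goto(position, orientation): joint-space move of the TCP to a pose.
- move_linear(position, orientation=None, velocity=150, f_stop=None): straight line of the TCP; orientation=None keeps the orientation; velocity is the mean speed in mm/s. With f_stop (N) it stops when the force on the tool has changed by that much, and returns True; else False.
- movej(angles): joint-space move.
- command_gripper(opening, f_grip=None): opening from 0.0 (shut) to 1.0 (fully open); f_grip is the grip in N (None keeps the last); returns when the fingers have stopped.
- wait(seconds).
- inverse_kinematics(position, orientation): joint angles nearest the present ones, or None.
- get_obs(): the state.
- grab_frame(name): name is "side" or "top" or "wrist"; returns (picture, depth): 384x512x3 uint8, red, green, blue; 384x512 float32, mm along the optical axis (not along the pixel's ray), 0 where there is no reading.
- camera_model(name): a dict with "fx", "fy", "cx", "cy" (pixels), "R" (3x3) and "t" (3): a world point X has camera coordinates R X + t. Camera axes: x right, y down, z forward; pixel columns grow to the right and rows downward; lengths in mm; the calibration is good to about 2 mm. A picture is of the moment at which its call begins: read the wrist's pose just before it. camera_model takes no time and is no camera call; for the wrist camera it gives the pose at the moment of the call.
A pose or a line that the arm cannot do raises MotionError and nothing moves.
- job_done(): hands the job in, once; it reports no verdict.
Trained networks look in the newest picture that a camera, given by its name, has taken for a name from the list of things; names that differ only in an ending like _2 or _b are one class to them, and where a whole thing is asked for, a point or a joint stands for the part that bears it (a point fixed in the world has none). Each returns a list of dicts, best first, with "confidence" (0 to 1); they miss things now and then, are a little off and sometimes report something else, mostly with a low value. They report only what shows in the picture. A call takes as long as a camera call. They do not tell look-alikes from the thing itself.
- spot_in(camera, query): "centre" ([row, column] in pixels, amid what is visible of it).
The state is a dict: "t": time; "joint_positions": joint angles; "joint_vel": joint speeds; "tau": joint torques, N m; "eef_pos": TCP position; "eef_rot": TCP orientation; "wrist_force": force on the tool from outside, world axes, zero at the start; "ft_torque": the same for the moment, N m; "opening": opening from 0.0 (shut) to 1.0 (fully open).
Only numpy, scipy, OpenCV 4.12 (cv2) and the standard library are available. Lean on these libraries where they do the work, as an engineer would, in place of code of your own. Each camera call takes 0.05 s, during which the arm holds its last target.

## Task

Squeeze the handles of each of the three hand crimpers on the bench to find out whether its hinge is free or seized: lay the free ones in the blue stock tray with their handles closed, and the seized ones in the red repair tray. Every crimper must lie flat on the floor of its tray, laid down and not dropped, and the vials, bottles and other things on the bench stay where they are.

Things in the scene. Friction and masses are not known exactly. Their poses are not given: they have to be found in the camera images.
- crimper_a_mid (a point): Hand crimper (pliers with a small cylindrical head) lying on its side, 183 mm long, 24 mm thick, 0.29 kg: steel head, two black grips. Point midway between the grips of the open crimper, 12 mm up. z up, x towards the head, y from the lever's grip to the fixed grip. Head's front 117 mm ahead, hinge pin 65 mm ahead, grips' ends 66 mm behind, middle of its length 26 mm ahead.
- lever_a (a joint): Hinge of the lever of crimper_a (vertical pin): 0 fully open (starts within 0.01 of it), 0.31 fully closed. If free, it closes with under 3 N on the grips and stays where it is left (no spring). If seized, the grips only flex and spring back: about 3 mm narrower at a 20 N squeeze, 5 mm at 35 N.
- crimper_b_mid (a point): Second crimper, same as crimper_a. Each grip is 92 mm long, 12 mm wide, 24 mm high. Open, the two measure 57 mm overall at this point and 66 mm at their ends; closed, 36 mm here and 25 mm at the ends. The frame is fixed to the body and fixed grip; when closed, the middle line of the grips is turned about the hinge pin by 0.155 rad (from -x towards +y).
- lever_b (a joint): Hinge of the lever of crimper_b (vertical pin): 0 fully open (starts within 0.01 of it), 0.31 fully closed. If free, it closes with under 3 N on the grips and stays where it is left (no spring). If seized, the grips only flex and spring back: about 3 mm narrower at a 20 N squeeze, 5 mm at 35 N.
- crimper_c_mid (a point): Third crimper, same as crimper_a and crimper_b. Which of the three are seized (any, none or all) cannot be seen and changes from start to start; squeezing the grips together tells. It balances about 10 mm ahead of this point. All look alike and start open; the head may point away from the robot or towards it.
- lever_c (a joint): Hinge of the lever of crimper_c (vertical pin): 0 fully open (starts within 0.01 of it), 0.31 fully closed. If free, it closes with under 3 N on the grips and stays where it is left (no spring). If seized, the grips only flex and spring back: about 3 mm narrower at a 20 N squeeze, 5 mm at 35 N.
- tray_stock_in (a point): Blue shallow plastic tray for stock (free crimpers), fixed to the bench: outside 310 mm (its x) by 208 mm (its y) by 20 mm high, walls and floor 4 mm. This point is the centre of its inner floor, z up. It stands at the left or right of the bench. Three crimpers fit in it side by side, lying across it (along its y) about 90 to 95 mm apart.
- tray_repair_in (a point): Red shallow plastic tray for repair (seized crimpers), fixed to the bench: outside 310 mm (its x) by 208 mm (its y) by 20 mm high, walls and floor 4 mm. This point is the centre of its inner floor, z up. It stands at the left or right of the bench. Three crimpers fit in it side by side, lying across it (along its y) about 90 to 95 mm apart.
- vial_1: Bystander: 10 mL glass headspace vial with aluminium cap, standing close beside a crimper, 23 mm across, 46 mm high, light and easily tipped. Origin: centre of its underside.
- vial_2: Bystander: 10 mL glass headspace vial with aluminium cap, standing close beside a crimper, 23 mm across, 46 mm high, light and easily tipped. Origin: centre of its underside.
- vial_3: Bystander: 10 mL glass headspace vial with aluminium cap, standing close beside a crimper, 23 mm across, 46 mm high, light and easily tipped. Origin: centre of its underside.
- amber_bottle: Bystander: amber glass bottle, 72 mm across, 150 mm high. Origin: centre of its underside.
- septa_jar: Bystander: white jar, 60 mm across, 70 mm high. Origin: centre of its underside.
- vial_rack: Bystander: white rack of small vials, 70 mm (x) by 200 mm (y), 47 mm high with the vials. Origin: centre of its underside.
- syringe_case: Bystander: closed flat case, 45 mm (x) by 180 mm (y) by 20 mm high. Origin: centre of its underside.
- screwdriver: Bystander: screwdriver with orange handle lying along its x, 170 mm long, under 35 mm high. Origin: middle of its length, on the bench.
Mind the look-alikes: they are no part of the job. Leave any purple look-alike of the part that bears crimper_c_mid alone.

How it is judged:
By the outcome, as a careful person would: the job done as asked, in the order asked, and still so for the second after the job is handed in, with the robot touching nothing.
It also fails if it takes over 72 s, if anything falls off the work surface, if the arm or the gripper's body presses on something with over 40 N, if the wrist force passes 120 N, or if a joint passes its speed limit or range.

## Working session

There is one attempt and no reset: what is moved stays moved. The work goes in short steps, each a Python script; the robot and the scene stay as the last script left them, time stands still between calls to the robot, and variables do not carry over. Pictures are saved under pics/ and viewed, and the job is handed in when it is done.

```bash
mkdir -p pics; ls; cat > h.py <<'E'
from cell import *
import numpy as np, cv2
def snap(cam,name):
    m=camera_model(cam); p,d=grab_frame(cam)
    np.savez(''+name+'.npz',p=p,d=d,R=m['R'],t=m['t'],k=[m['fx'],m['fy'],m['cx'],m['cy']])
    return p,d,m
def world(r,c,dep,m):
    x=np.array([(c-m['cx'])/m['fx']*dep,(r-m['cy'])/m['fy']*dep,dep])
    return np.array(m['R']).T@(x-np.array(m['t']))
E
python3 - <<'E'
from h import *
print(get_obs()['t'])
for c in ['top','side']:
    p,d,m=snap(c,c+'0'); cv2.imwrite(f'pics/{c}0.png',cv2.resize(p[:,:,::-1],(800,600),interpolation=cv2.INTER_CUBIC))
    print(c,m)
    for q in ['crimper_a_mid','vial_1','tray_stock_in','tray_repair_in'] if c=='top' else []:
        for s in spot_in(c,q):
            r,cc=s['centre'];dd=d[int(r),int(cc)]
            print(q,s,world(r,cc,dd,m).round())
print(get_obs()['t'])
E
```

```text
pics
0.0
top {'fx': 378.25664124474, 'fy': 378.25664124474, 'cx': 258.3512523843764, 'cy': 189.55816071966112, 'R': array([[-1.51484161e-02, -9.99881608e-01, -2.70087588e-03],
       [-9.79108726e-01,  1.53813830e-02, -2.02754816e-01],
       [ 2.02772355e-01, -4.26963182e-04, -9.79225811e-01]]), 't': array([  12.6106728 ,  472.73228108, 1023.84821315])}
crimper_a_mid {'centre': [185.5, 201.6], 'confidence': 0.57} [495. 172.  14.]
vial_1 {'centre': [156.1, 242.6], 'confidence': 0.6} [572.  49.  49.]
vial_1 {'centre': [203.8, 186.5], 'confidence': 0.38} [436. 209.  43.]
tray_stock_in {'centre': [189.2, 142.7], 'confidence': 0.8} [489. 348.   2.]
tray_stock_in {'centre': [99.6, 335.0], 'confidence': 0.37} [ 733. -223.   69.]
tray_repair_in {'centre': [179.1, 388.1], 'confidence': 0.7} [ 508. -381.    1.]
tray_repair_in {'centre': [98.2, 334.3], 'confidence': 0.65} [ 738. -221.   69.]
side {'fx': 348.4067416727082, 'fy': 348.4067416727082, 'cx': 260.97373759604824, 'cy': 190.03650855047914, 'R': array([[ 0.99503754, -0.09847933,  0.01421669],
       [-0.04426765, -0.56611153, -0.82313918],
       [ 0.08911043,  0.81842504, -0.56766168]]), 't': array([-492.10747591,   55.08903899,  883.47054029])}
0.3
```

View pics/top0.png

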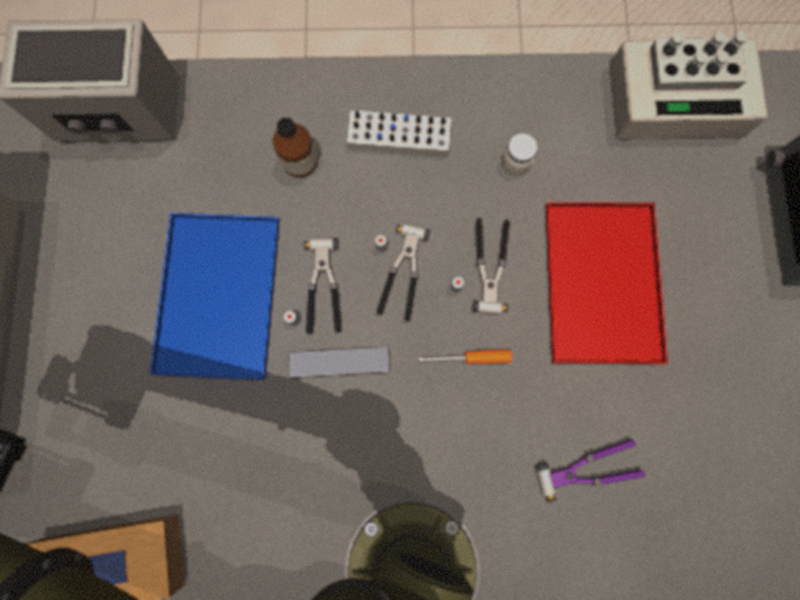

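View pics/side0.png

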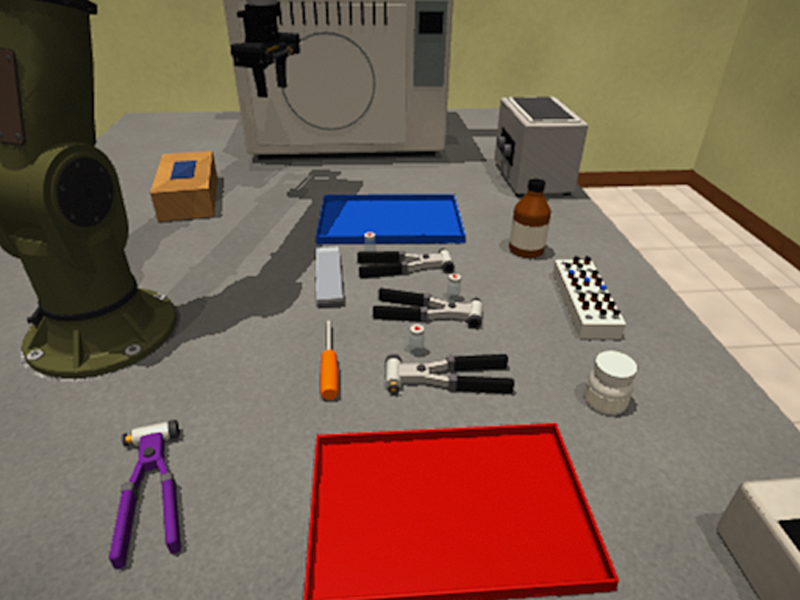

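The real crimpers are the three with black grips. In the 800 px picture they are at about (322,285), (405,270) and (490,265). The purple one at (590,470) is the look-alike, so I leave it alone. Next I measure poses.

```bash
python3 - <<'E'
import numpy as np, cv2
f=np.load('top0.npz');p,d,R,t=f['p'],f['d'],f['R'],f['t'];fx,fy,cx,cy=f['k']
rr,cc=np.mgrid[0:384,0:512]
P=np.stack([(cc-cx)/fx*d,(rr-cy)/fy*d,d],-1)-t
W=P@R
np.save('W.npy',W)
# trays
hsv=cv2.cvtColor(p,cv2.COLOR_RGB2HSV)
for n,lo,hi in [('blue',(105,120,60),(125,255,255)),('red',(0,150,60),(8,255,255))]:
    m=cv2.inRange(hsv,lo,hi); 
    nn,l,s,c=cv2.connectedComponentsWithStats(m); i=1+np.argmax(s[1:,4]); 
    w=W[l==i]; print(n,s[i]); r=cv2.minAreaRect(w[:,:2].astype(np.float32)); print(r, np.median(w[:,2]))
s=p[120:220,180:340][:,:,::-1]
cv2.imwrite('pics/crop0.png',cv2.resize(s,(800,500),interpolation=cv2.INTER_CUBIC))
# vials: points z>35 near
m=((W[...,2]>33)&(W[...,2]<60)&(rr>120)&(rr<220)&(cc>170)&(cc<340)).astype(np.uint8)
nn,l,s,c=cv2.connectedComponentsWithStats(m)
for i in range(1,nn):
    if s[i,4]>5: print('tall',c[i],s[i,4],W[l==i].mean(0).round(1),W[l==i].min(0).round(),W[l==i].max(0).round())
# black grips
v=p.max(2); m=((v<45)&(rr>130)&(rr<215)&(cc>185)&(cc<335)&(W[...,2]>8)).astype(np.uint8)
nn,l,s,c=cv2.connectedComponentsWithStats(m)
for i in range(1,nn):
    if s[i,4]>15: print('blk',c[i].round(),s[i,4],W[l==i].mean(0).round(1),cv2.minAreaRect(W[l==i][:,:2].astype(np.float32)))
# bystanders
m=((W[...,2]>15)&(rr>60)&(rr<300)&(cc>90)&(cc<450)).astype(np.uint8)
nn,l,s,c=cv2.connectedComponentsWithStats(m)
for i in range(1,nn):
    if s[i,4]>40: w=W[l==i];print('obj',c[i].round(),s[i,4],w.min(0).round(),w.max(0).round())
E
```

```text
blue [  96  136   82  107 7375]
((464.9828186035156, 225.8090362548828), (510.8433837890625, 329.1397705078125), 79.19284057617188) 3.8089500316917935
red [ 350  130   77  103 7279]
((476.17266845703125, -232.534423828125), (341.3671569824219, 552.7449951171875), 11.108443260192871) 4.257206557630856
tall [243.20454545 154.11363636] 44 [579.4  47.7  44.5] [570.  39.  34.] [589.  57.  49.]
tall [292.58333333 180.625     ] 48 [498.2 -92.9  44.4] [ 489. -103.   34.] [509. -83.  49.]
tall [185.36956522 202.63043478] 46 [439.2 212.2  44.5] [430. 203.  33.] [450. 222.  49.]
blk [306. 158.] 16 [ 571.5 -137.8   22.9] ((570.949462890625, -138.34042358398438), (3.395319938659668, 29.765947341918945), 87.78881072998047)
blk [247. 184.] 31 [494.1  36.7  24. ] ((492.96966552734375, 36.842350006103516), (5.644384384155273, 59.30193328857422), 71.1416244506836)
blk [199. 199.] 53 [452.2 178.5  23.3] ((451.999267578125, 178.70135498046875), (7.440708160400391, 72.92298126220703), 86.4725112915039)
blk [215. 198.] 48 [456.3 131.3  23.5] ((454.4880676269531, 131.42779541015625), (74.61305236816406, 6.
[... 262 characters left out ...]
 1098.]
obj [332.  98.] 429 [ 255. -250.   16.] [ 777.    6. 1098.]
obj [390. 179.] 613 [ 255. -481.   15.] [ 661.    6. 1098.]
obj [136. 188.] 573 [255.   6.  15.] [ 651.  470. 1098.]
obj [314. 173.] 581 [ 255. -199.   15.] [ 631.    6. 1098.]
obj [259. 170.] 543 [255. -43.  15.] [ 622.   56. 1098.]
obj [243. 155.] 64 [570.  37.  15.] [589.  58.  49.]
obj [206. 179.] 569 [255.   6.  15.] [ 596.  193. 1098.]
obj [292. 181.] 60 [ 487. -104.   16.] [509. -83.  49.]
obj [186. 203.] 66 [255.   6.  15.] [ 450.  222. 1098.]
obj [217. 231.] 997 [255.   6.  15.] [ 385.  214. 1098.]
obj [313. 228.] 253 [ 353. -189.   15.] [ 379. -101.   31.]
obj [387. 290.] 201 [ 167. -399.   15.] [ 255.    6. 1098.]
```

```bash
python3 - <<'E'
from h import *
p,d,m=snap('wrist','w0'); cv2.imwrite('pics/w0.png',p[:,:,::-1]); print(m['fx'],np.array(m['R']).round(2),(-np.array(m['R']).T@m['t']).round()); o=get_obs();print(o['eef_pos'],o['eef_rot'],o['opening'])
E
```

```text
343.88516038524824 [[ 0.36  0.93  0.  ]
 [ 0.9  -0.35  0.25]
 [ 0.24 -0.09 -0.97]] [171. 632. 385.]
[234.32007398 606.18801344 222.30980975] [ 8.24769911e-01  5.65468441e-01 -1.43059689e-04  1.19769052e-04] 0.9970301661900988
```

```bash
cat > fit.py <<'E'
import numpy as np, cv2
from scipy.optimize import least_squares
def cloud(f):
    p,d,R,t=f['p'],f['d'],f['R'],f['t'];fx,fy,cx,cy=f['k']
    rr,cc=np.mgrid[0:384,0:512]
    return (np.stack([(cc-cx)/fx*d,(rr-cy)/fy*d,d],-1)-t)@R, d>0
def to_local(w,q):
    c,s=np.cos(q[2]),np.sin(q[2]); x,y=w[:,0]-q[0],w[:,1]-q[1]
    return c*x+s*y,-s*x+c*y
def fit(w,q0):
    # w: xy points on the top of grips
    def res(q):
        x,y=to_local(w,q)
        dy=np.abs(y)-(22.5-0.0682*x)
        ox=np.maximum(0,x-27)+np.maximum(0,-67-x)
        oy=np.sign(dy)*np.maximum(0,np.abs(dy)-5)+0.3*dy
        return np.r_[oy,ox]
    return least_squares(res,q0,loss='soft_l1',f_scale=3.)
E
python3 - <<'E'
from fit import *
f=np.load('top0.npz');W,ok=cloud(f);p=f['p']
v=p.max(2).astype(int)
for n,c,th in [('A',(455,155),0.0),('B',(500,15),0.0),('C',(560,-115),3.14)]:
    m=ok&(W[...,2]>14)&(W[...,2]<29)&(v<75)&(np.hypot(W[...,0]-c[0],W[...,1]-c[1])<95)
    w=W[m]; best=None
    for dth in (-.4,-.2,0,.2,.4):
        r=fit(w[:,:2],[*c,th+dth])
        if best is None or r.cost<best.cost: best=r
    q=best.x
    x,y=to_local(w,q)
    print(n,m.sum(),q.round(3),best.cost.round(1),'x',np.percentile(x,[1,50,99]).round(),'z',np.median(w[:,2]).round(1),'|y|',np.abs(y).min().round(),np.abs(y).max().round(), 'n+',(y>0).sum())
    for V in [(579,47.7),(498,-93),(439,212)]:
        lx,ly=to_local(np.array([V]),q)
        if abs(ly[0])<90: print('   vial',lx.round(),ly.round())
E
```

```text
A 224 [4.79508e+02 1.56402e+02 1.70000e-02] 497.2 x [-63. -26.  14.] z 22.6 |y| 16.0 50.0 n+ 119
   vial [-40.] [56.]
B 198 [ 4.95969e+02  1.27690e+01 -2.54000e-01] 88.0 x [-55. -17.  22.] z 22.9 |y| 16.0 31.0 n+ 101
   vial [72.] [55.]
C 177 [ 556.972 -159.489    3.039] 1024.3 x [-65. -27.   7.] z 23.2 |y| 17.0 125.0 n+ 82
   vial [65.] [-60.]
```

View pics/crop0.png

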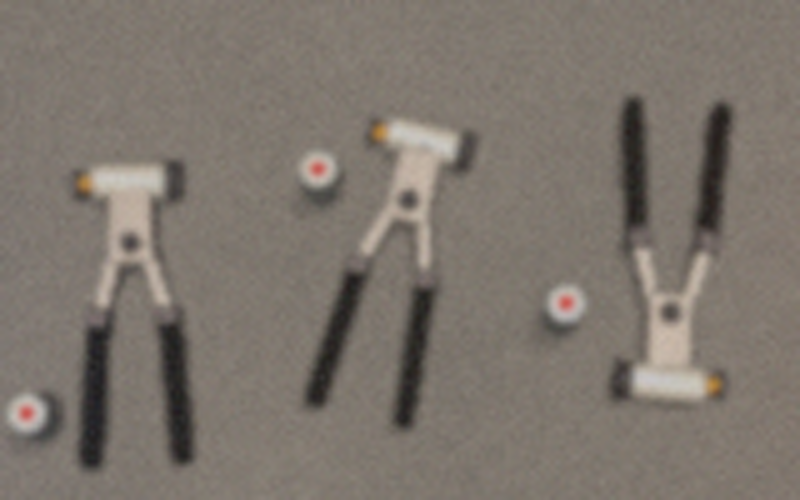

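View pics/w0.png

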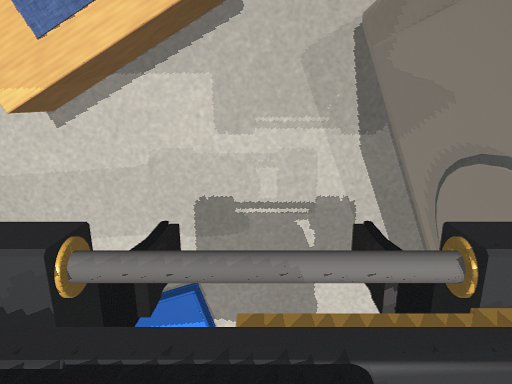

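```bash
cat > fit2.py <<'E'
from fit import *
def refine(f,inits,vials):
    W,ok=cloud(f);v=f['p'].max(2).astype(int);out=[]
    for n,q in inits:
        q=np.array(q,float)
        for it in range(4):
            wa=W[ok&(W[...,2]>9)&(W[...,2]<40)]
            for V in vials: wa=wa[np.hypot(wa[:,0]-V[0],wa[:,1]-V[1])>21]
            x,y=to_local(wa,q); 
            s=(x>-85)&(x<140)&(np.abs(y)<44); wa=wa[s];x=x[s]; y=y[s]
            ends=np.percentile(x,[0.7,99.3])
            shift=(ends.mean()-25.5)
            q[0]+=shift*np.cos(q[2]);q[1]+=shift*np.sin(q[2])
            x=x-shift
            # grips: fit mid line by side-average
            g=(x>-62)&(x<24)&(np.abs(y)>12); 
            a=[np.polyfit(x[g&(sg*y>0)],y[g&(sg*y>0)],1) for sg in(1,-1)]
            mid=(a[0]+a[1])/2
            q[2]+=mid[0]; q[0]-=mid[1]*np.sin(q[2]);q[1]+=mid[1]*np.cos(q[2])
        out.append((n,q,ends-shift,a,shift,len(wa)))
    return out
E
python3 - <<'E'
from fit2 import *
f=np.load('top0.npz')
V=[(579.4,47.7),(498.2,-92.9),(439.2,212.2)]
for n,q,e,a,s,k in refine(f,[('A',(475,156,0)),('B',(496,13,-.25)),('C',(565,-159,3.04))],V):
    print(n,q.round(3),e.round(),np.round(a,3).tolist(),s.round(2),k)
    for v in V:
        lx,ly=to_local(np.array([v]),q)
        if abs(ly[0])<90: print('   vial',lx.round(),ly.round())
W,ok=cloud(f)
hsv=cv2.cvtColor(f['p'],cv2.COLOR_RGB2HSV)
for n,lo,hi in [('blue',(105,120,60),(125,255,255)),('red',(0,150,60),(8,255,255))]:
    m=(cv2.inRange(hsv,lo,hi)>0)&ok&(W[...,2]<30)&(W[...,2]>1)
    nn,l,s,c=cv2.connectedComponentsWithStats(m.astype(np.uint8)); i=1+np.argmax(s[1:,4]); w=W[l==i]
    print(n,cv2.minAreaRect(w[:,:2].astype(np.float32)),np.median(w[:,2]))
E
```

```text
A [4.79084e+02 1.56497e+02 4.00000e-02] [-64. 115.] [[-0.076, 21.996], [0.076, -21.996]] 0.0 616
   vial [-38.] [57.]
B [ 5.0496e+02  1.0417e+01 -2.5000e-01] [-64. 115.] [[-0.072, 21.97], [0.072, -21.97]] -0.0 583
   vial [63.] [55.]
C [ 561.916 -161.128    3.054] [-64. 115.] [[-0.077, 21.781], [0.077, -21.781]] 0.0 612
   vial [69.] [-62.]
blue ((490.70965576171875, 358.2176208496094), (209.23748779296875, 308.95208740234375), 86.64614868164062) 4.121003898784375
red ((503.77197265625, -372.3930358886719), (208.33883666992188, 308.2320251464844), 88.57597351074219) 4.41701087015959
```

The crop shows three black-gripped crimpers. A and B have heads pointing away from the robot and C's points towards it. Each has a vial beside it, and none of the vials is in the finger zone if I grip 8 mm ahead of the mid-point. The measured spread of the grips (22 mm, slope 0.075) and the tray sizes match the description. Next I check reachability.

```bash
cat >> h.py <<'E'
CR={'A':(479.1,156.5,0.040),'B':(505.0,10.4,-0.250),'C':(561.9,-161.1,3.054)}
TR={'blue':((490.7,358.2),-0.0585),'red':((503.8,-372.4),-0.0249)}
OFF=8
def quat(a): return [float(np.cos(a/2)),float(np.sin(a/2)),0.,0.]
def wrap(a): return (a+np.pi)%(2*np.pi)-np.pi
def grasp(n):
    x,y,th=CR[n]; return np.array([x+OFF*np.cos(th),y+OFF*np.sin(th)]),th
def place(tray,slot,sgn,ahead=26-OFF):
    (cx,cy),a=TR[tray]; u=np.array([np.cos(a),np.sin(a)]);v=np.array([-u[1],u[0]])
    return np.array([cx,cy])+slot*u-sgn*ahead*v, a+sgn*np.pi/2
E
python3 - <<'E'
from h import *
print(get_obs()['t'])
def show(l,xy,a,z):
    q=inverse_kinematics([*map(float,xy),z],quat(a)); print(l,np.round(a,2),None if q is None else np.round(q,2))
for n in CR:
    xy,th=grasp(n)
    for h in (np.pi/2,-np.pi/2): show(n,xy,wrap(th+h),4.)
for tr in TR:
  for s in (0,-92,92):
    for sg in (1,-1):
      xy,th=place(tr,s,sg)
      for h in (np.pi/2,-np.pi/2): show((tr,s,sg),xy,wrap(th+h),8.)
print(get_obs()['t'])
E
```

```text
0.35
A 1.61 [-0.61  0.26  0.27  2.02 -0.09  0.87  1.32]
A -1.53 [-0.79  0.27  0.48  2.03 -0.16  0.88 -1.76]
B 1.32 [-0.55  0.28  0.54  2.03 -0.19  0.88  1.41]
B -1.82 [-0.62  0.29  0.62  2.03 -0.22  0.88 -1.7 ]
C -1.66 [-0.45  0.49  0.84  1.88 -0.44  0.96 -1.07]
C 1.48 [-0.38  0.46  0.74  1.88 -0.38  0.95  2.02]
('blue', 0, 1) 3.08 [-0.57  0.4  -0.1   1.8   0.05  0.94  2.39]
('blue', 0, 1) -0.06 [-0.88  0.41  0.27  1.81 -0.13  0.94 -0.61]
('blue', 0, -1) -0.06 [-0.9   0.45  0.25  1.75 -0.13  0.96 -0.66]
('blue', 0, -1) 3.08 [-0.59  0.45 -0.13  1.74  0.07  0.96  2.34]
('blue', -92, 1) 3.08 [-0.67  0.28 -0.11  1.97  0.04  0.89  2.29]
('blue', -92, 1) -0.06 [-0.97  0.28  0.23  1.98 -0.08  0.89 -0.76]
('blue', -92, -1) -0.06 [-0.99  0.32  0.21  1.92 -0.08  0.91 -0.8 ]
('blue', -92, -1) 3.08 [-0.68  0.33 -0.15  1.91  0.06  0.91  2.23]
('blue', 92, 1) 3.08 [-0.49  0.54 -0.1   1.6   0.06  1.01  2.48]
('blue', 92, 1) -0.06 [-0.79  0.55  0.3   1.61 -0.18  1.01 -0.49]
('blue', 92, -1) -0.06 [-0.8   0.58  0.27  1.56 -0.17  1.03 -0.55]
('blue', 92, -1) 3.08 [-0.51  0.57 -0.12  1.54  0.08  1.03  2.43]
('red', 0, 1) 3.12 [-0.16  0.74  1.06  1.73 -0.72  1.12 -2.03]
('red', 0, 1) -0.02 [-0.05  0.64  0.88  1.72 -0.56  1.05  1.  ]
('red', 0, -1) -0.02 [-0.16  0.62  0.95  1.78 -0.58  1.05  0.98]
('red', 0, -1) 3.12 [-0.23  0.7   1.07  1.78 -0.69  1.09 -2.09]
('red', -92, 1) 3.12 [-0.15  0.58  1.07  1.91 -0.6   1.02 -1.98]
('red', -92, 1) -0.02 [-0.24  0.71  1.23  1.91 -0.76  1.1   1.28]
('red', -92, -1) -0.02 [-0.32  0.64  1.23  1.97 -0.7   1.05  1.2 ]
('red', -92, -1) 3.12 [-0.23  0.52  1.07  1.97 -0.55  0.98 -2.06]
('red', 92, 1) 3.12 [-0.13  0.89  1.06  1.51 -0.8   1.22 -2.11]
('red', 92, 1) -0.02 [ 0.03  0.73  0.75  1.51 -0.54  1.12  0.87]
('red', 92, -1) -0.02 [-0.02  0.69  0.74  1.56 -0.51  1.09  0.82]
('red', 92, -1) 3.12 [-0.2   0.85  1.06  1.57 -0.79  1.2  -2.15]
0.35
```

```bash
cat >> h.py <<'E'
def pick(n,zt=4.,f=20):
    xy,th=grasp(n); a=wrap(th+np.pi/2); x,y=map(float,xy)
    command_gripper(0.9)
    goto([x,y,110.],quat(a))
    hit=move_linear([x,y,zt],velocity=120,f_stop=8)
    o=get_obs(); print('down',hit,np.round(o['eef_pos'],1),np.round(o['wrist_force'],1))
    if hit: return
    command_gripper(0.0,f); o=get_obs()
    print('squeeze width',round(o['opening']*87,1),np.round(o['wrist_force'],1),o['t'])
E
python3 - <<'E'
from h import *
pick('A')
p,d,m=snap('top','top1'); cv2.imwrite('pics/top1.png',p[90:270,90:330][:,:,::-1].repeat(3,0).repeat(3,1))
p,d,m=snap('wrist','w1'); cv2.imwrite('pics/w1.png',p[:,:,::-1])
print(get_obs()['opening']*87)
E
```

```text
down False [487.8 157.1   4.7] [0.7 0.4 0.1]
squeeze width 37.6 [-0.4  1.6  4. ] 4.5583
37.28463888373924
```

View pics/top1.png

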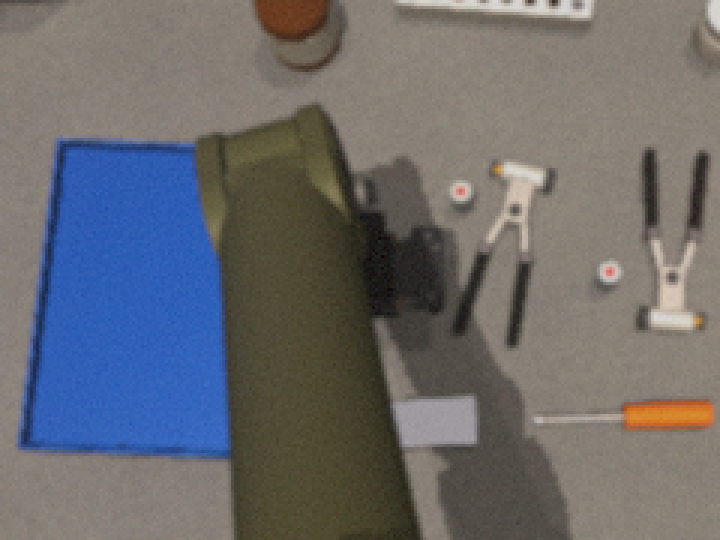

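View pics/w1.png

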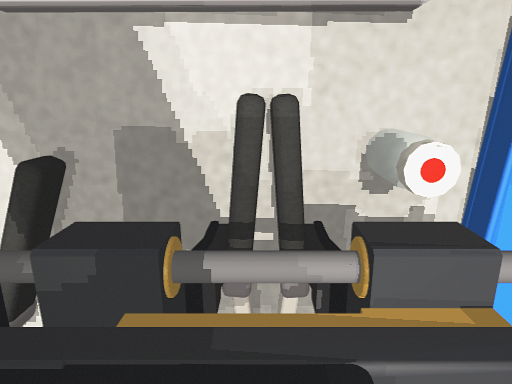

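A's width is 37.3 mm at 20 N, so it closed fully and is free. The wrist picture shows closed grips, with ends at about rows 95 and columns 250/285, and the vial still standing at (432,170). I measure the grip ends, then lift and place it in blue.

```bash
cat >> h.py <<'E'
def ends(name,th,xy,zoff=0):
    from fit import cloud
    f=np.load(''+name+'.npz');W,ok=cloud(f)
    w=W[ok&(W[...,2]>10+zoff)&(W[...,2]<27+zoff)&(f['p'].max(2)<110)]
    c,s=np.cos(th),np.sin(th);dx,dy=w[:,0]-xy[0],w[:,1]-xy[1]
    x=c*dx+s*dy;y=-s*dx+c*dy;g=(abs(y)<40)&(x<-15)&(x>-100);x,y=x[g],y[g]
    e=np.percentile(x,1); near=x<e+12
    print('grip end',e.round(1),'y range at end',np.percentile(y[near],[2,98]).round(1),'mid y at -35',np.percentile(y[abs(x+35)<4],[2,98]).round(1))
def carry(tray,slot,ahead,zlift=120.,zp=8.,yawfix=0.,f=None):
    o=get_obs();x,y,_=o['eef_pos']
    move_linear([float(x),float(y),zlift],velocity=200)
    o=get_obs();print('held width',round(o['opening']*87,1),o['t'])
    xy,th=place(tray,slot,-1,ahead); a=wrap(th+np.pi/2+yawfix)
    goto([float(xy[0]),float(xy[1]),zlift],quat(a))
    o=get_obs();print('over',np.round(o['eef_pos'],1),round(o['opening']*87,1),o['t'])
    return xy,a
def lower(xy,zp=8.):
    move_linear([float(xy[0]),float(xy[1]),25.],velocity=150)
    hit=move_linear([float(xy[0]),float(xy[1]),zp-1.5],velocity=25,f_stop=5)
    o=get_obs();print('lowered',hit,np.round(o['eef_pos'],1),np.round(o['wrist_force'],1),round(o['opening']*87,1))
E
python3 - <<'E'
from h import *
xy,th=grasp('A'); ends('w1',th,xy)
xy,a=carry('blue',0,26-OFF)
p,d,m=snap('wrist','w2'); cv2.imwrite('pics/w2.png',p[:,:,::-1])
p,d,m=snap('top','top2'); cv2.imwrite('pics/top2.png',p[90:270,90:330][:,:,::-1].repeat(3,0).repeat(3,1))
E
```

```text
grip end -69.2 y range at end [-10.7  13.9] mid y at -35 [-13.1  16.1]
held width 37.6 5.3917
over [491.8 375.3 119.4] 37.5 7.1
```

View pics/w2.png

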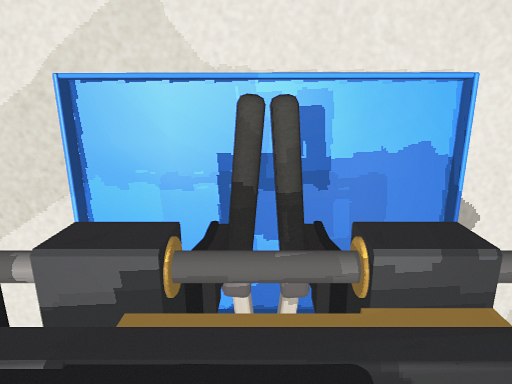

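View pics/top2.png

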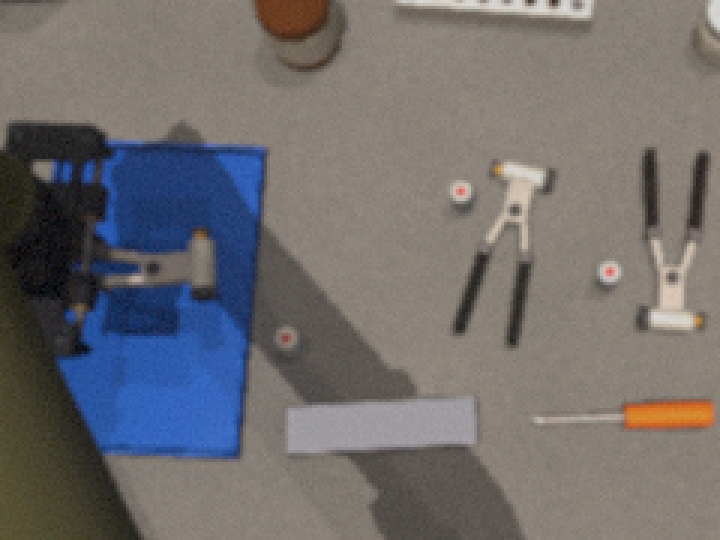

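```bash
cat >> h.py <<'E'
def extent(top,tr,o_xy,a,zlo,zhi):
    from fit import cloud,to_local
    f=np.load(''+top+'.npz');W,ok=cloud(f);w=W[ok&(W[...,2]>zlo)&(W[...,2]<zhi)]
    x,y=to_local(w,(o_xy[0],o_xy[1],a-np.pi/2)); g=(x>-110)&(x<140)&(abs(y)<45)
    h=g&(x>60);print('head front',np.percentile(x[h],[98,99.5]).round(1),'head y',np.percentile(y[h&(x>np.percentile(x[h],99)-25)],[2,98]).round(1),'minx',np.percentile(x[g],[.5,2]).round(1))
E
python3 - <<'E'
from h import *
o=get_obs(); a=2*np.arctan2(o['eef_rot'][1],o['eef_rot'][0]); print(a)
extent('top2','blue',o['eef_pos'],a,100,150)
ends('w2',a-np.pi/2,o['eef_pos'],115)
E
```

```text
-0.059157809708076006
head front [116. 118.] head y [-24.9  36.5] minx [-6.1 -2.5]
grip end -71.8 y range at end [-10.4  13.9] mid y at -35 [-13.6  16.3]
```

```bash
python3 - <<'E'
from h import *
xy,th=place('blue',0,-1,22)
lower(xy)
p,d,m=snap('wrist','w3'); cv2.imwrite('pics/w3.png',p[:,:,::-1])
command_gripper(0.6)
x,y,z=map(float,get_obs()['eef_pos'])
move_linear([x,y,120.],velocity=200)
print(get_obs()['t'])
p,d,m=snap('wrist','w3b'); cv2.imwrite('pics/w3b.png',p[:,:,::-1])
pick('B')
p,d,m=snap('wrist','w4'); cv2.imwrite('pics/w4.png',p[:,:,::-1])
p,d,m=snap('top','top4'); cv2.imwrite('pics/top4.png',p[90:270,90:330][:,:,::-1].repeat(3,0).repeat(3,1))
E
```

```text
lowered True [491.7 380.    8.4] [-0.3 -0.4  4.9] 37.4
9.9917
down False [513.5   8.5   4.7] [ 0.2 -0.7  0.9]
squeeze width 53.6 [0.2 0.3 3.1] 14.1167
```

View pics/w4.png

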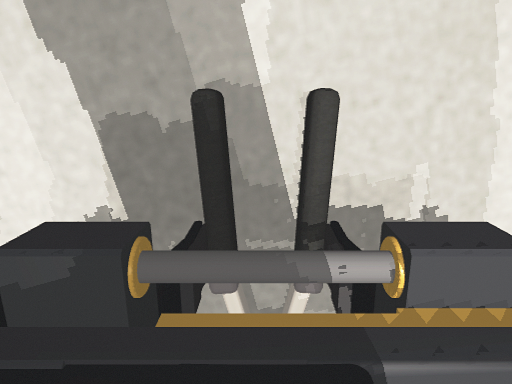

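View pics/top4.png

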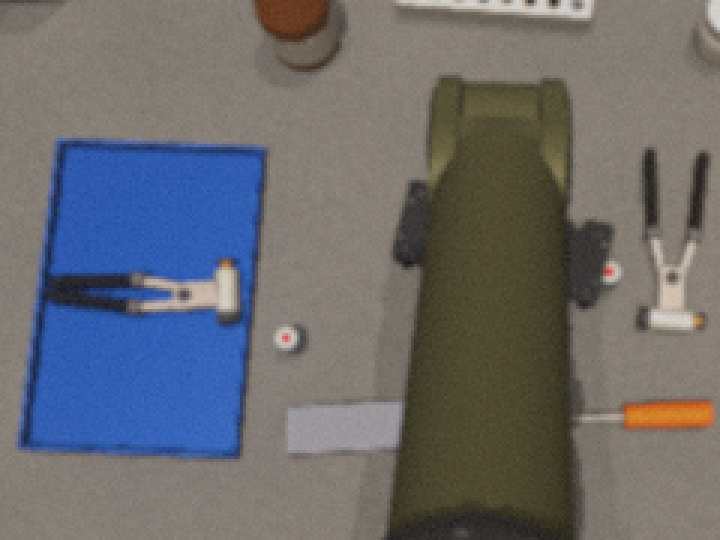

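```bash
python3 - <<'E'
from h import *
from fit import cloud,to_local
f=np.load('top4.npz');W,ok=cloud(f)
c,a=TR['blue']; x,y=to_local(W.reshape(-1,3),(*c,a)); z=W.reshape(-1,3)[:,2]; k=ok.ravel()&(abs(x)<130)&(abs(y)<95)&(z>12)&(z<60)
print('tray-frame x',np.percentile(x[k],[1,99]).round(1),'y',np.percentile(y[k],[.5,99.5]).round(1))
for lo,hi in((-95,-70),(-70,-40),(-20,0),(10,40),(45,70),(70,95)):
    s=k&(y>lo)&(y<hi); print(lo,hi,s.sum(),np.percentile(z[s],[50,90]).round(1))
xy,th=grasp('B'); ends('w4',th,xy)
E
```

```text
tray-frame x [-23.5  34.4] y [-93.4  88.4]
-95 -70 163 [24.6 28.1]
-70 -40 97 [24.7 27.4]
-20 0 52 [21.5 26.7]
10 40 98 [26.1 29.6]
45 70 83 [26.3 29.2]
70 95 63 [25.7 29.3]
grip end -71.9 y range at end [-28.1  30.7] mid y at -35 [-26.4  29.1]
```

A lies flat and centred in blue, with its grips closed and their tops at about 28 mm along the whole length. B is 53.6 mm wide at 20 N, so it is seized and goes to red.

```bash
python3 - <<'E'
from h import *
xy,a=carry('red',0,18)
p,d,m=snap('top','top5'); o=get_obs(); extent('top5','red',o['eef_pos'],a,100,150)
p,d,m=snap('wrist','w5'); cv2.imwrite('pics/w5.png',p[:,:,::-1]); ends('w5',a-np.pi/2,o['eef_pos'],115)
cv2.imwrite('pics/top5.png',p if 0 else np.load('top5.npz')['p'][90:270,250:490][:,:,::-1].repeat(3,0).repeat(3,1))
E
```

```text
held width 53.4 14.95
over [ 505.4 -352.   119.4] 53.4 16.3083Traceback (most recent call last):
  File "<stdin>", line 3, in <module>
  File "h.py", line 53, in extent
    h=g&(x>60);print('head front',np.percentile(x[h],[98,99.5]).round(1),'head y',np.percentile(y[h&(x>np.percentile(x[h],99)-25)],[2,98]).round(1),'minx',np.percentile(x[g],[.5,2]).round(1))
                                  ~~~~~~~~~~~~~^^^^^^^^^^^^^^^^
    return _quantile_unchecked(
        a, q, axis, out, overwrite_input, method, keepdims, weights)
    return _ureduce(a,
                    func=_quantile_ureduce_func,
    ...<5 lines>...
                    overwrite_input=overwrite_input,
                    method=method)
    r = func(a, **kwargs)
    result = _quantile(arr,
                       quantiles=q,
    ...<2 lines>...
                       out=out,
                       weights=wgt)
    slices_having_nans = np.isnan(arr[-1, ...])
                                  ~~~^^^^^^^^^
IndexError: index -1 is out of bounds for axis 0 with size 0
```

```bash
python3 - <<'E'
from h import *
o=get_obs(); a=2*np.arctan2(o['eef_rot'][1],o['eef_rot'][0]); print(o['eef_pos'],a)
p,d,m=snap('wrist','w5'); cv2.imwrite('pics/w5.png',p[:,:,::-1]); ends('w5',a-np.pi/2,o['eef_pos'],115)
cv2.imwrite('pics/top5.png',np.load('top5.npz')['p'][90:270,250:490][:,:,::-1].repeat(3,0).repeat(3,1))
E
```

```text
[ 505.54104434 -351.85975664  119.55911374] -0.02082834389330859
grip end -73.9 y range at end [-28.3  30. ] mid y at -35 [-26.4  28.4]
```

View pics/top5.png

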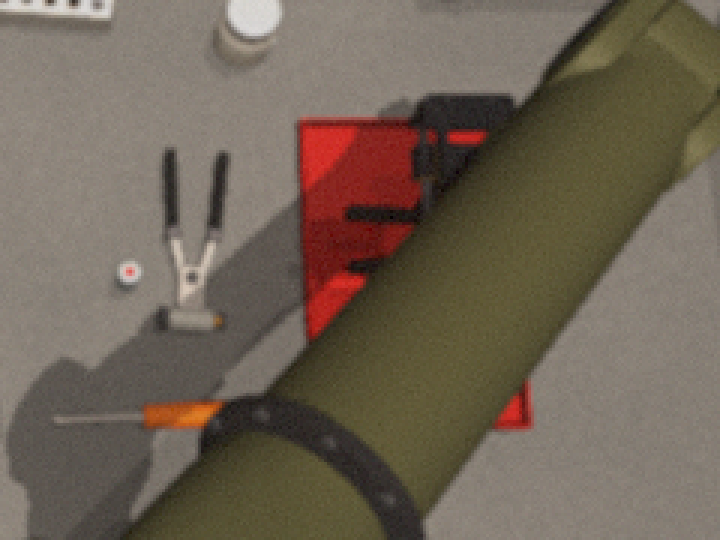

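View pics/w5.png

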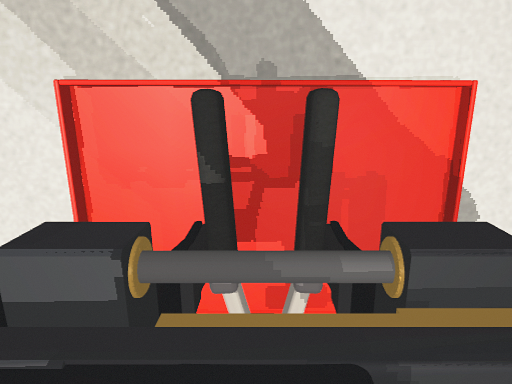

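The grips at columns 207 and 322 are held evenly over the red floor. I lower B and go on to C.

```bash
python3 - <<'E'
from h import *
xy,th=place('red',0,-1,18)
lower(xy)
command_gripper(0.74)
print(round(get_obs()['opening']*87,1))
x,y,z=map(float,get_obs()['eef_pos'])
move_linear([x,y,120.],velocity=200)
print(get_obs()['t'])
pick('C')
p,d,m=snap('wrist','w6'); cv2.imwrite('pics/w6.png',p[:,:,::-1])
xy,th=grasp('C');ends('w6',th,xy)
p,d,m=snap('top','top6'); cv2.imwrite('pics/top6.png',p[90:270,250:490][:,:,::-1].repeat(3,0).repeat(3,1))
E
```

```text
lowered True [ 504.1 -354.2    8.4] [-0.3 -0.3  4.2] 53.6
64.1
19.0917
down False [ 554.6 -160.8    4.7] [-0.6  0.6  0.1]
squeeze width 53.9 [-0.2  0.2  2.7] 22.9083
grip end -75.0 y range at end [-31.3  27.5] mid y at -35 [-29.3  25.9]
```

View pics/w6.png

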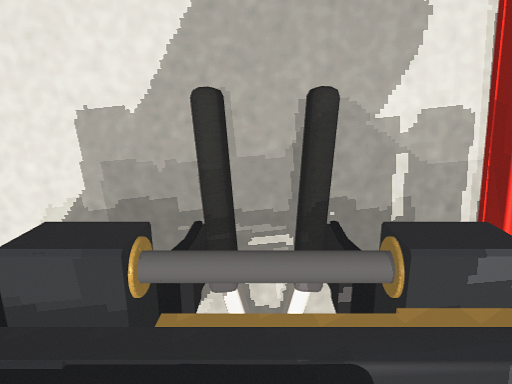

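View pics/top6.png

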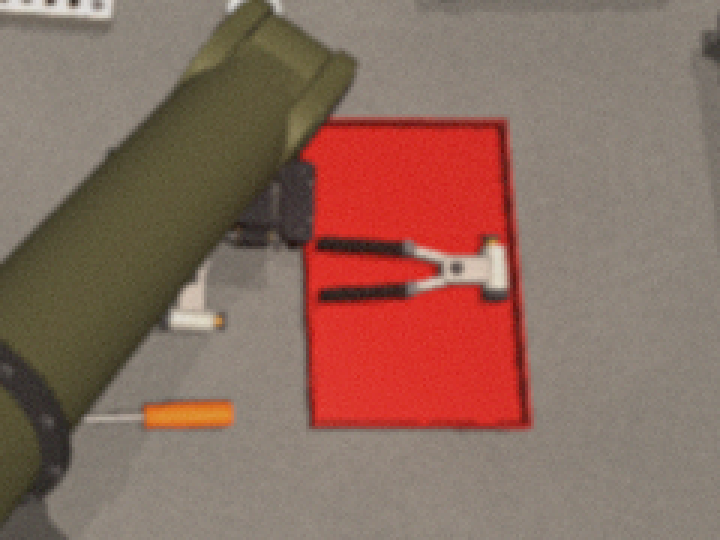

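C is 53.9 mm wide at 20 N, so it looks seized too. I confirm with a 35 N squeeze and check how B lies.

```bash
python3 - <<'E'
from h import *
from fit import cloud,to_local
f=np.load('top6.npz');W,ok=cloud(f)
c,a=TR['red']; x,y=to_local(W.reshape(-1,3),(*c,a)); z=W.reshape(-1,3)[:,2]; k=ok.ravel()&(abs(x)<60)&(abs(y)<97)&(z>12)&(z<60)
print('x',np.percentile(x[k],[1,99]).round(1),'y',np.percentile(y[k],[.5,99.5]).round(1))
for lo,hi in((-95,-70),(-70,-40),(10,40),(45,70),(70,95)):
    s=k&(y>lo)&(y<hi); print(lo,hi,s.sum(),np.percentile(z[s],[50,90]).round(1))
command_gripper(0.0,35); print('35N',get_obs()['opening']*87)
command_gripper(0.0,20); print('20N',get_obs()['opening']*87)
xy,a=carry('red',93,18)
p,d,m=snap('wrist','w7'); cv2.imwrite('pics/w7.png',p[:,:,::-1]); o=get_obs(); ends('w7',a-np.pi/2,o['eef_pos'],115)
E
```

```text
x [-31.3  31.5] y [-89.6  90.6]
-95 -70 145 [25.1 28.8]
-70 -40 110 [24.2 27.7]
10 40 105 [26.7 29.7]
45 70 85 [27.  29.9]
70 95 74 [26.1 29.4]
35N 51.803018267851996
20N 53.394023133784245
held width 53.5 24.175
over [ 597.2 -355.9  119.1] 53.1 25.7583
grip end -74.8 y range at end [-28.6  29.8] mid y at -35 [-26.6  28.1]
```

View pics/w7.png

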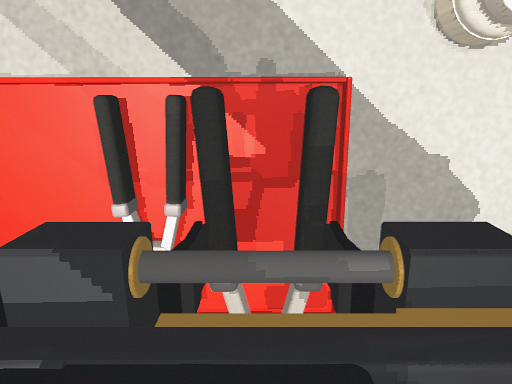

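```bash
python3 - <<'E'
from h import *
xy,th=place('red',93,-1,18)
lower(xy)
command_gripper(0.73)
x,y,z=map(float,get_obs()['eef_pos'])
move_linear([x,y,160.],velocity=200)
goto([540.,0.,300.],quat(1.3))
print(get_obs()['t'])
p,d,m=snap('side','side8'); cv2.imwrite('pics/side8.png',cv2.resize(p[:,:,::-1],(800,600)))
p,d,m=snap('top','top8'); cv2.imwrite('pics/top8.png',cv2.resize(p[:,:,::-1],(800,600)))
from fit import cloud,to_local
f=np.load('top8.npz');W,ok=cloud(f)
c,a=TR['red']; x,y=to_local(W.reshape(-1,3),(*c,a)); z=W.reshape(-1,3)[:,2]; k=ok.ravel()&(abs(x-93)<50)&(abs(y)<97)&(z>12)&(z<60)
print('x',np.percentile(x[k],[1,99]).round(1),'y',np.percentile(y[k],[.5,99.5]).round(1))
for lo,hi in((-95,-70),(-70,-40),(10,40),(45,70),(70,95)):
    s=k&(y>lo)&(y<hi); print(lo,hi,s.sum(),np.percentile(z[s],[50,90]).round(1))
E
```

```text
lowered True [ 597.  -356.5    8.3] [-0.1  0.1  5.7] 53.5
30.1083
x [ 61.8 124. ] y [-88.   91.6]
-95 -70 134 [24.4 28.8]
-70 -40 98 [24.4 27.2]
10 40 101 [26.2 29.4]
45 70 86 [26.2 29.7]
70 95 80 [25.4 29.5]
```

View pics/side8.png

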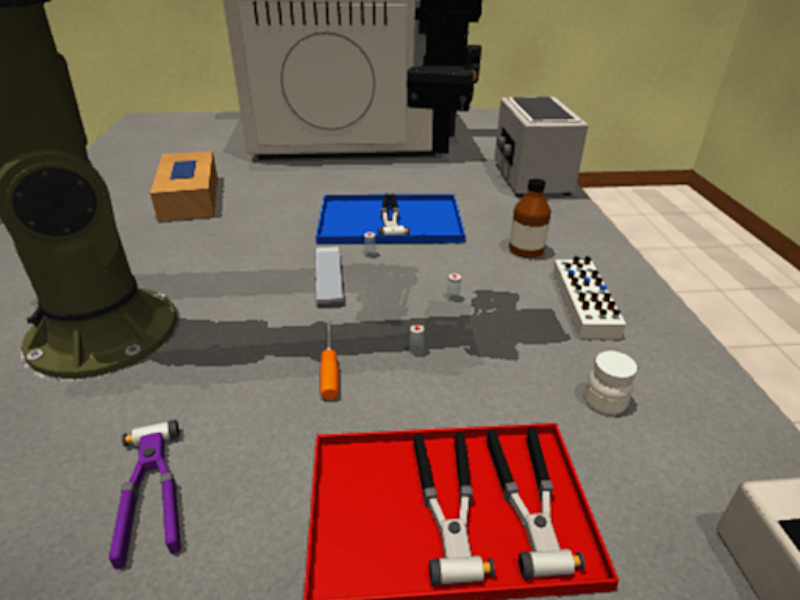

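View pics/top8.png

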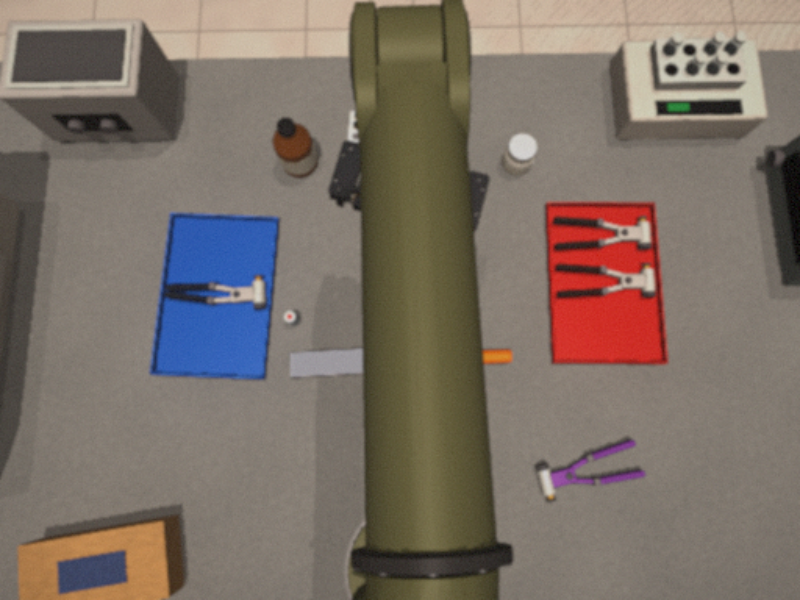

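The side and top views show A closed in blue and B and C flat in red, with all three vials standing and the purple look-alike untouched. I check A's grips in the earlier post-release wrist view.

View pics/w3b.png

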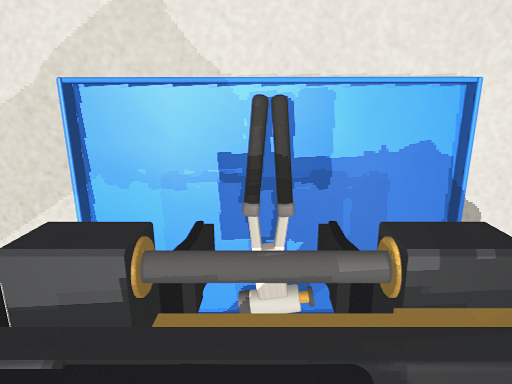

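```bash
python3 - <<'E'
from h import *
xy,th=place('blue',0,-1,22); ends('w3b',th,xy,4)
c,a=TR['blue']; print('gripper to end-wall inner', 100-22)
E
```

```text
grip end -71.3 y range at end [-10.2  14.3] mid y at -35 [-13.4  16.2]
gripper to end-wall inner 78
```

A's grips are closed (about 25 mm over the ends) and about 6 mm inside the end wall, lying flat. I hand in.

```bash
python3 - <<'E'
from h import *
job_done(); print(get_obs()['t'])
E
```

```text
the job is handed in; nothing more can be done
the job is handed in; nothing more can be done
```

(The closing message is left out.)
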